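# Take the bore size of a camera-mount housing with a telescoping gauge

### The job

Take the bore size of the aluminium housing with the telescoping gauge: lift the gauge out of its rack, lower it into the bore until its crossbar rests in both U brackets of the fixture, loosen its knob so that the plungers spring out against the bore wall, and tighten the knob again to lock them. Then lift it straight out and hang it back in its rack, crossbar resting in both brackets, with the knob still tight and the plungers still locked at the bore's size. Leave the small things on the bench where they are.

Things in the scene. Friction and masses are not known exactly. Their poses are not given: they have to be found in the camera images.
- gauge_bar (a point): Centre of the steel crossbar (12 x 150 x 12 mm) of the telescoping gauge, which is loose (0.35 to 0.55 kg) and hangs upright in its rack at the start; axes: y along the crossbar, z up along the gauge. Above it a round neck of 22 mm diameter from +6 to +40 mm, then the black knob from +42 to +82 mm. The plunger tips and knob are listed apart.
- knob_grip (a point): Centre of the gauge's black locking knob, an upright bar with flat sides 24 mm thick (its x), 54 mm long (its y), 40 mm tall, on the gauge's axis 62 mm above the crossbar's centre. It turns about that axis. Its flats can be gripped from above both to carry the gauge and to turn the knob; turning takes 0.1 to 0.2 N m, so grip firmly (30 to 50 N).
- knob (a joint): Angle of the locking knob relative to the gauge, rad: 0 = tight, knob in line with the crossbar (as at the start); it loosens anticlockwise seen from above, up to a stop at 1.1. The plungers are free above about 0.7 and locked again below 0.2.
- plunger_a (a joint): How far the +y plunger stands out beyond fully retracted, m, 0 to 0.012 (its tip is 22.5 mm plus this from the gauge's axis).
- plunger_b (a joint): The same for the -y plunger.
- tip_a (a point): Tip of the plunger on the gauge's +y side. The distance between the two tips is the size that the gauge holds: 45 to 48 mm at the start (retracted), 56 mm in the bore, 69 mm if loosened in free air.
- tip_b (a point): Tip of the plunger on the gauge's -y side.
- fixture_rest (a point): Where the crossbar's centre is when the gauge is fully down in the bore: on the bore's axis, 94 mm above the bench; axes: y from one U bracket of the fixture to the other, z up. Two open-topped steel U brackets, bolted down, at y = +-62 mm, 12 mm thick; slot 20 mm wide, slot floor 6 mm below this point, prongs up to 23 mm above it, flared. Either way round will do.
- bore_mouth (a point): Centre of the bore's mouth in the top face of the housing, 76 mm above the bench. The housing is an aluminium block 88 x 88 mm fixed between the fixture's brackets on a dark base plate of 120 x 170 x 10 mm; its upright bore goes right through, 56 mm in diameter.
- rack_rest (a point): Where the crossbar's centre is when the gauge hangs in its rack, 94 mm above the bench; axes: y from one bracket to the other, z up. The rack, bolted down: black base 80 x 170 x 10 mm with two aluminium U brackets shaped like the fixture's (y = +-62 mm, slot 20 mm wide, floor 6 mm below this point, prongs to 23 mm above it), nothing between them. Either way round will do.
- lens_tub_rim (a point): Bystander: centre of the rim of a small white cup, 68 mm wide and 50 mm high.
- flux: Bystander: small bottle, 40 mm wide, 85 mm high; origin under its centre.
- spacer: Bystander: aluminium spacer ring lying flat, 64 mm wide, 25 mm high; origin under its centre.
- magnifier: Bystander: black eyepiece, 48 mm wide, 42 mm high; origin under its centre.
- gauge: The whole gauge, same origin and axes as gauge_bar. Below the crossbar: stem of 16 mm diameter from -6 to -36 mm, round dark head of 44 mm diameter from -36 to -68 mm, tapered nose down to -74 mm. Two steel plungers, 10 mm in diameter, stick out of the head at -50 mm, towards +y and -y, each pushed out by a spring of 1 to 2 N; while the knob is tight they stay where they are.
- driver_grip (a point): Bystander: the handle of a screwdriver lying on the bench near the circuit board.
There are look-alikes about, which are no part of the job. What is shaped like the part that bears rack_rest but orange is not meant.

How it is judged:
By the outcome, as a careful person would: the job done as asked, in the order asked, and still so for the second after the job is handed in, with the robot touching nothing.
It also fails if it takes over 56 s, if anything falls off the work surface, if the arm or the gripper's body presses on something with over 40 N, if the wrist force passes 120 N, or if a joint passes its speed limit or range.

### The arm

A 7-joint arm with a two-finger parallel gripper is mounted at the origin on the work surface. World frame = base frame: x ahead of the robot, y to its left, z up, the work surface at z = 0. Lengths are in m, angles in rad, forces in N, time in s.
With the tool pointing down it reaches from about 0.4 to 0.85 m from the base axis. Payload 4.5 kg.
Tool frame: the origin (TCP) lies at the very end of the fingers, on their centre line; the grasp point (between the pads) lies behind it (arm.hold_point_z is the z of the grasp point in the tool frame, in m); z points along the fingers, y is the line along which they close (so a half turn about z gives the same grasp; the last joint's range is limited). The gripper opens to 88 mm and grips with 3 to 60 N. Pads are 18 mm wide; open, the fingers measure 123 mm over their backs; the gripper's body (75 mm by 187 mm) begins 45 mm behind the grasp point.
Start: joints at [1.374, 0.689, -0.195, 1.565, 0.157, 0.902, -0.215], TCP at [0.143, -0.608, 0.239] pointing down, gripper open.
Joint ranges: [-3.01, 3.01], [-0.46, 2.08], [-1.47, 1.51], [0.13, 2.56], [-1, 4.14], [0.04, 2.09], [-2.66, 2.66]. Speed limits (rad/s): [2.57, 2.57, 3.14, 3.14, 3.14, 3.14, 3.14].

### API

Orientations are given as a rotation vector (axis times angle).
In Python, from plant import arm gives the robot as it stands. The module is installed in compiled form; this text tells all that it offers.
- The arm moves only by the tool drive_tool, never from a script. Its argument "motion" is a list that holds one entry, the list of rows, each a list of 5 numbers: the opening, from 0 (shut) to 1 (fully open), then the shift along the world's x, y, z normalised to -1 to 1, where 1 is 0.25 m, then the turn about the world's z normalised to -1 to 1, where 1 is 0.12 rad. In form: [[[claw, tx, ty, tz, twist], ...]]. A call has exactly 8 rows; each row shifts and turns the commanded pose from where the row before left it; what a row does not reach is not made up. A row lasts 1/10 s, in which the tool goes at most 50 mm and 8.59 degrees, less where a joint would pass 70% of its speed; a pose out of reach is approached as far as the arm can. A call with a number of a shift or a turn outside -1 to 1 is refused whole. A call with a gripper value outside its range is refused whole. The fingers move at their own pace and stop on an object; "grip_force" is the grip in N (left out, the last holds). Time passes only in rows, so rows that do not move let the fingers close, or fill a call up. It gives the time, the measured TCP pose, the force, the opening and the grip force at its end, in the units of the state.
- arm.observe(): the state, without advancing time (a new reading comes with each control period).
- arm.camera(name): name is "scene" or "top" or "wrist"; returns a dict with "pixels" (384x512x3 uint8, red, green, blue), "fx", "fy", "cx", "cy" (pixels), "extrinsics" (4x4, takes a point from world to camera coordinates). Camera axes: x right, y up, looking along -z (the intrinsics and any distortion apply to the point x, -y, -z); pixel columns grow to the right and rows downward; lengths in m; the calibration is good to about 2 mm. The wrist camera is an equidistant fisheye: a pixel r from the principal point sees the ray r / f radians off the axis. A picture is of the moment at which its call begins. There is no depth.
- arm.sign_off(): hands the job in; it is judged then, once.
The state is a dict: "clock": time; "joint_pos": joint angles; "dq": joint speeds; "joint_torque": joint torques, N m; "tool_pos": TCP position; "tcp_rot": TCP orientation; "contact_force": force on the tool from outside, world axes, zero at the start; "torque": the same for the moment, N m; "finger_gap": opening from 0.0 (shut) to 1.0 (fully open); "finger_force": force on a finger pad.
Only numpy, scipy, OpenCV 4.12 (cv2) and the standard library are available. Lean on these libraries where they do the work, as an engineer would, in place of code of your own. Each camera call takes 0.05 s, during which the arm holds its last target. There are 200 camera calls.

## Working session

There is one attempt and no reset: what is moved stays moved. The work goes in short steps, Python scripts to look and compute and a tool call to move; the robot and the scene stay as the last step left them, time stands still between calls to the robot, and variables do not carry over. Pictures are saved under pics/ and viewed, at most 10 in all, crops included, and the job is handed in when it is done.

Besides the shell and the picture viewer there is one more tool, called after ">>>" as name(argument=value, ...), one argument or row to a line, values as JSON. drive_tool: Moves the arm, as the interface text tells. Its arguments: {"type":"object","properties":{"motion":{"type":"array"},"grip_force":{"type":"number"}},"required":["motion"]}

```bash
mkdir -p pics
cat > h.py <<'E'
import numpy as np, cv2
from plant import arm
def snap(name,fn):
    c=arm.camera(name); cv2.imwrite('pics/'+fn,c['pixels'][:,:,::-1]); 
    np.savez('pics/'+fn[:-4]+'.npz',**{k:np.array(v) for k,v in c.items()}); return c
def load(fn): return dict(np.load('pics/'+fn+'.npz'))
def ray(c,u,v,fish=False):
    E=np.array(c['extrinsics']);R=E[:3,:3];o=-R.T@E[:3,3]
    x=(u-c['cx'])/c['fx'];y=(v-c['cy'])/c['fy']
    if fish:
        r=np.hypot(x,y)+1e-12; d=np.array([x/r*np.sin(r),-y/r*np.sin(r),-np.cos(r)])
    else: d=np.array([x,-y,-1.])
    return o,R.T@d
def onz(c,u,v,z,fish=False):
    o,d=ray(c,u,v,fish); return o+d*(z-o[2])/d[2]
def proj(c,p,fish=False):
    E=np.array(c['extrinsics']);q=E[:3,:3]@np.array(p)+E[:3,3];x,y,z=q[0],-q[1],-q[2]
    if fish:
        r=np.hypot(x,y);t=np.arctan2(r,z);return c['cx']+c['fx']*t*x/r,c['cy']+c['fy']*t*y/r
    return c['cx']+c['fx']*x/z,c['cy']+c['fy']*y/z
E
python3 - <<'E'
from h import *
a=snap('scene','s0.png');b=snap('top','t0.png')
im=np.hstack([a['pixels'],b['pixels']])[:,:,::-1]
for n,c in(('scene',a),('top',b)):
    E=np.array(c['extrinsics']);print(n,-E[:3,:3].T@E[:3,3],c['fx'],c['cx'],c['cy'])
cv2.imwrite('pics/t0b.png',cv2.resize(b['pixels'][:,:,::-1],(800,600)))
cv2.imwrite('pics/s0b.png',cv2.resize(a['pixels'][:,:,::-1],(800,600)))
print(arm.observe(),arm.hold_point_z)
E
```

```text
scene [1.7168735  0.35418846 1.04384838] 476.6922413745106 255.43004417951474 190.6139877095285
top [0.20028745 0.02272432 1.38584978] 366.2254384543195 254.53438806267243 192.591065429227
{'clock': 0.1, 'joint_pos': array([ 1.3738172 ,  0.68989793, -0.1945264 ,  1.56616678,  0.15730678,
        0.90248986, -0.21511272]), 'dq': array([ 5.13799954e-04, -2.54604817e-03,  5.98420409e-04, -3.46755461e-03,
       -4.31503924e-05,  9.73876077e-04,  2.39795826e-03]), 'joint_torque': array([-2.96058075e-03, -5.28503573e+01, -1.27124503e+00, -1.53839833e+01,
       -5.25113451e-02,  1.98647002e-03,  3.65484129e-05]), 'tool_pos': array([ 0.1428014 , -0.6079266 ,  0.23801127]), 'tcp_rot': array([-3.11915640e+00, -3.61624684e-01,  4.57476143e-04]), 'contact_force': array([0.58467362, 0.01182389, 0.12463954]), 'torque': array([-0.00853773,  0.03735424,  0.04111453]), 'finger_force': 0.0, 'finger_gap': 0.9977137826199083} -0.0187
```

View pics/t0b.png

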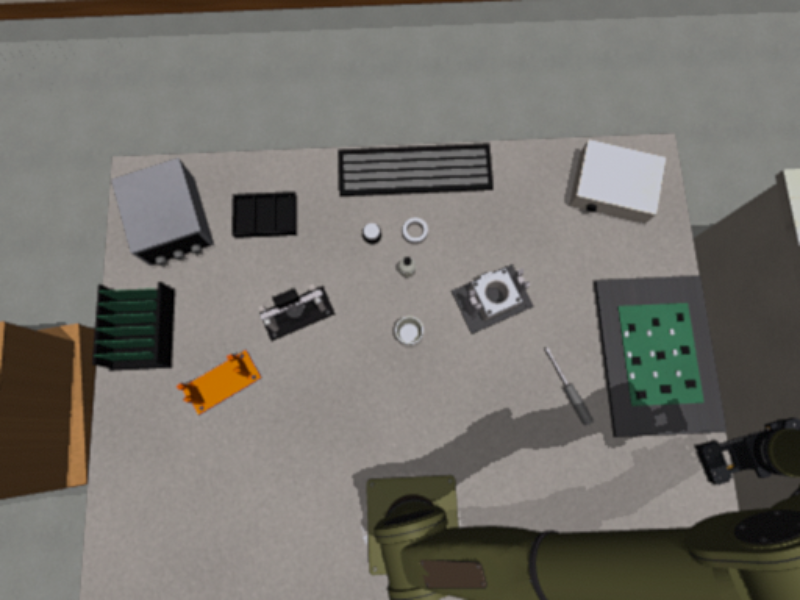

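View pics/s0b.png

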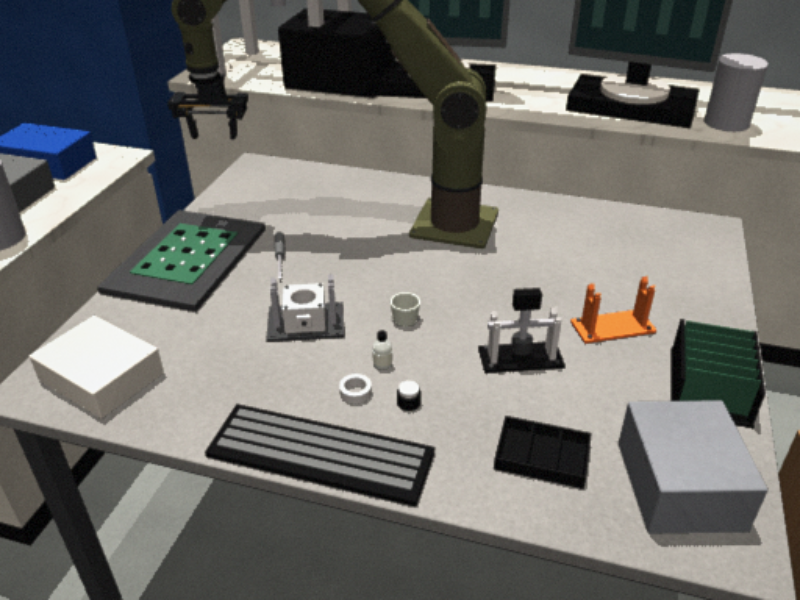

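Top view (800x600): the rack with the gauge is at about (296,312), with aluminium brackets and the black knob at (287,298). The orange look-alike at (220,383) is not meant. The fixture with the bored block is at (493,297). Next I make rough measurements and one enlarged crop to confirm.

Run:
```python
from h import *
t=load('t0');s=load('s0')
k=.64
print('knob top',onz(t,287*k,297*k,.176)); print('knob scene',onz(s,526*k,297*k,.156))
print('bore top',onz(t,497*k,292*k,.076),'scene',onz(s,304*k,296*k,.076))
def crop(c,u,v,w,h,f): return cv2.resize(c['pixels'][v:v+h,u:u+w,::-1],None,fx=f,fy=f,interpolation=cv2.INTER_CUBIC)
a=crop(t,155,170,66,50,6);b=crop(t,280,160,66,50,6)
c=crop(s,295,175,66,55,6);d=crop(s,160,165,66,55,6)
im=np.vstack([np.hstack([a,b]),np.zeros((0,792,3),np.uint8)])
im2=np.hstack([c,d])
cv2.imwrite('pics/crop0.png',cv2.resize(np.vstack([im,im2]),None,fx=.95,fy=.95)[:600])
```

```text
knob top [0.49895782 0.2504979  0.176     ]
knob scene [0.49577605 0.25474542 0.156     ]
bore top [ 0.51406578 -0.22535972  0.076     ] scene [ 0.51694572 -0.22163795  0.076     ]
```

View pics/crop0.png

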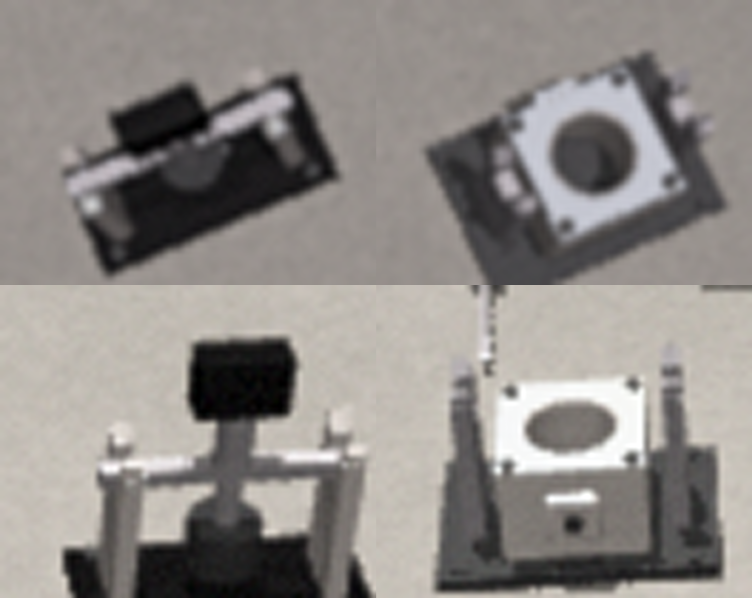

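Run:
```python
from h import *
t=load('t0');f=5.7
P=lambda x,y,z,ox,oy:onz(t,ox+x/f,oy+y/f,z)
a=P(68,183,.1,155,170);b=P(295,92,.1,155,170)
d=a-b;print('bar',a,b,np.linalg.norm(d),(a+b)/2,np.degrees(np.arctan2(-d[0],d[1])))
# housing corners top face
C=[P(x-376,y,.076,280,160) for x,y in((632,65),(692,188),(570,245),(507,122))]
print(np.round(C,4),np.mean(C,0))
for i in range(4):
    e=C[i]-C[(i+1)%4];print(np.linalg.norm(e),np.degrees(np.arctan2(-e[0],e[1])))
m=(np.array((593,153))-[376,0]);print('bore',P(*m,.076,280,160))
s=arm.observe();from scipy.spatial.transform import Rotation as R
print(np.round(R.from_rotvec(s['tcp_rot']).as_matrix(),3))
```

```text
bar [0.47602594 0.32476429 0.1       ] [0.52872717 0.1813892  0.1       ] 0.15275417006820446 [0.50237656 0.25307675 0.1       ] 20.18221232591133
[[ 0.5721 -0.2557  0.076 ]
 [ 0.4883 -0.2871  0.076 ]
 [ 0.4544 -0.2056  0.076 ]
 [ 0.5373 -0.1713  0.076 ]] [ 0.51301685 -0.22992473  0.076     ]
0.08953680565062944 -69.45613157813214
0.08824721604395652 -157.42162685963098
0.08973703121863814 112.45971664194133
0.09124041302804484 22.417315888214702
bore [ 0.51421079 -0.22533548  0.076     ]
[[ 0.973  0.229 -0.   ]
 [ 0.229 -0.973  0.001]
 [-0.    -0.002 -1.   ]]
```

The crop confirms it: the rack with aluminium brackets holds the gauge, and the bar measures 153 mm long at about 20° yaw. The housing measures 89 mm at about 22°, with its bore near (0.514,-0.226). I'm moving via the fixture so the wrist camera can see it.

>>> drive_tool(
  motion=[
    [[1, 0.11, 0.12, 0.045, 0.5], [1, 0.11, 0.12, 0.045, 0.5], [1, 0.11, 0.12, 0.045, 0.5], [1, 0.11, 0.12, 0.045, 0.5], [1, 0.11, 0.12, 0.045, 0.5], [1, 0.11, 0.12, 0.045, 0.5], [1, 0.11, 0.12, 0.045, 0.5], [1, 0.11, 0.12, 0, 0.5]],
  ],
)

```text
clock: 0.9
tool_pos: [0.3644, -0.3675, 0.3187]
tcp_rot: [2.942, 1.096, 0.002]
contact_force: [0.3, 0.3, -0.3]
finger_gap: 0.995
finger_force: 0.0
```

>>> drive_tool(
  motion=[
    [[1, 0.11, 0.12, 0, 0.5], [1, 0.11, 0.12, 0, 0.5], [1, 0.11, 0.12, 0, 0.5], [1, 0.11, 0.12, 0, 0.5], [1, 0.07, 0.05, 0, 0.5], [1, 0, 0, 0, 0.5], [1, 0, 0, 0, 0], [1, 0, 0, 0, 0]],
  ],
)

```text
clock: 1.7
tool_pos: [0.4897, -0.2373, 0.3171]
tcp_rot: [-2.704, -1.599, 0.002]
contact_force: [-1.2, -0.1, -0.0]
finger_gap: 1.0
finger_force: 0.0
```

Run:
```python
from h import *
w=snap('wrist','w1.png');print(w['fx'],w['fy'],w['cx'],w['cy']);print(arm.observe()['tool_pos'],proj(w,(.514,-.226,.076),True))
cv2.imwrite('pics/w1b.png',cv2.resize(w['pixels'][:,:,::-1],(800,600)))
```

```text
297.3186396354542 297.3186396354542 254.59828266236724 188.61113962540756
[ 0.48967026 -0.23730282  0.31723876] (np.float64(266.9443491762702), np.float64(145.07122630241946))
```

View pics/w1b.png

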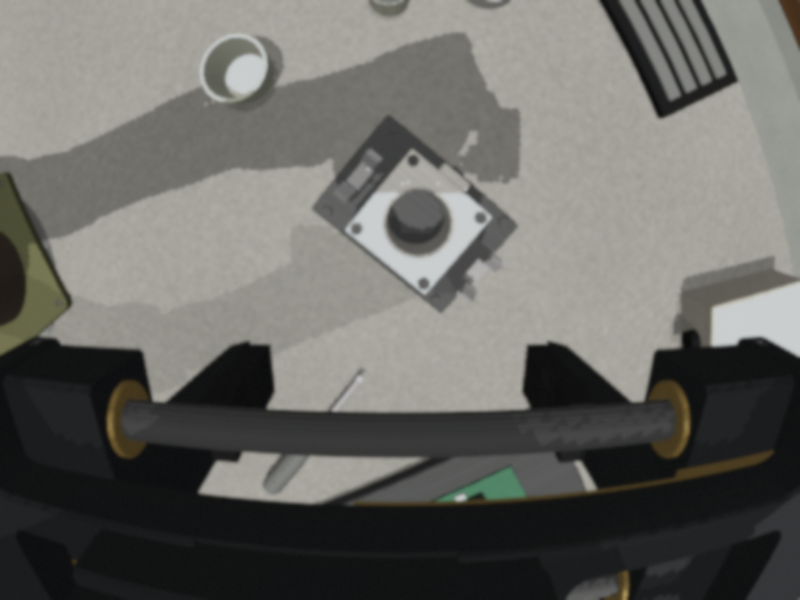

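The wrist view shows the housing's four corner screws at (413,160), (480,217), (424,283) and (357,229), with the bore centred near (418,222). Casting these onto z=0.076.

Run:
```python
from h import *
w=load('w1');g=cv2.cvtColor(w['pixels'],cv2.COLOR_RGB2GRAY)
C=[]
for x,y in((413,160),(480,217),(424,283),(357,229)):
    u,v=int(x*.64),int(y*.64);p=255-g[v-5:v+6,u-5:u+6].astype(float);p=np.clip(p-np.percentile(p,70),0,None)
    yy,xx=np.mgrid[-5:6,-5:6];m=(xx**2+yy**2<20)*p
    C.append(onz(w,u+(m*xx).sum()/m.sum(),v+(m*yy).sum()/m.sum(),.076,True))
C=np.array(C);print(C.round(4),C.mean(0).round(4))
for i in range(4):
    e=C[i]-C[(i+1)%4];print(np.linalg.norm(e).round(4),np.degrees(np.arctan2(-e[0],e[1])).round(1)%90)
print(onz(w,418*.64,222*.64,.076,True))
```

```text
[[ 0.5373 -0.175   0.076 ]
 [ 0.5646 -0.244   0.076 ]
 [ 0.4955 -0.2709  0.076 ]
 [ 0.4684 -0.2023  0.076 ]] [ 0.5164 -0.2231  0.076 ]
0.0742 21.6
0.0742 21.299999999999997
0.0738 21.5
0.0741 21.599999999999994
[ 0.51653443 -0.22289142  0.076     ]
```

>>> drive_tool(
  motion=[
    [[1, 0, 0.14, 0, 0.5], [1, 0, 0.14, 0, 0.5], [1, 0, 0.14, 0, 0.5], [1, 0, 0.14, 0, 0.5], [1, 0, 0.14, 0, 0.5], [1, 0, 0.14, 0, 0.5], [1, 0, 0.14, 0, 0.5], [1, 0, 0.14, 0, 0.5]],
  ],
)

```text
clock: 2.55
tool_pos: [0.4904, 0.0441, 0.3176]
tcp_rot: [2.243, 2.198, -0.001]
contact_force: [0.8, -0.2, 0.1]
finger_gap: 1.001
finger_force: 0.0
```

>>> drive_tool(
  motion=[
    [[1, 0, 0.14, 0, 0.5], [1, 0, 0.14, 0, 0.5], [1, 0, 0.14, 0, 0.5], [1, 0, 0.14, 0, 0.5], [1, 0, 0.1, 0, 0.5], [1, 0, 0, 0, 0.5], [1, 0, 0, 0, 0], [1, 0, 0, 0, 0]],
  ],
)

```text
clock: 3.35
tool_pos: [0.4909, 0.2076, 0.3173]
tcp_rot: [1.818, 2.561, -0.001]
contact_force: [0.8, -0.4, -0.8]
finger_gap: 0.997
finger_force: 0.0
```

Run:
```python
from h import *
w=snap('wrist','w2.png');print(arm.observe()['tool_pos'],proj(w,(.499,.2505,.176),True))
cv2.imwrite('pics/w2b.png',cv2.resize(w['pixels'][:,:,::-1],(800,600)))
```

```text
[0.49084937 0.20757503 0.31735855] (np.float64(277.35509870235705), np.float64(140.27652013990974))
```

View pics/w2b.png

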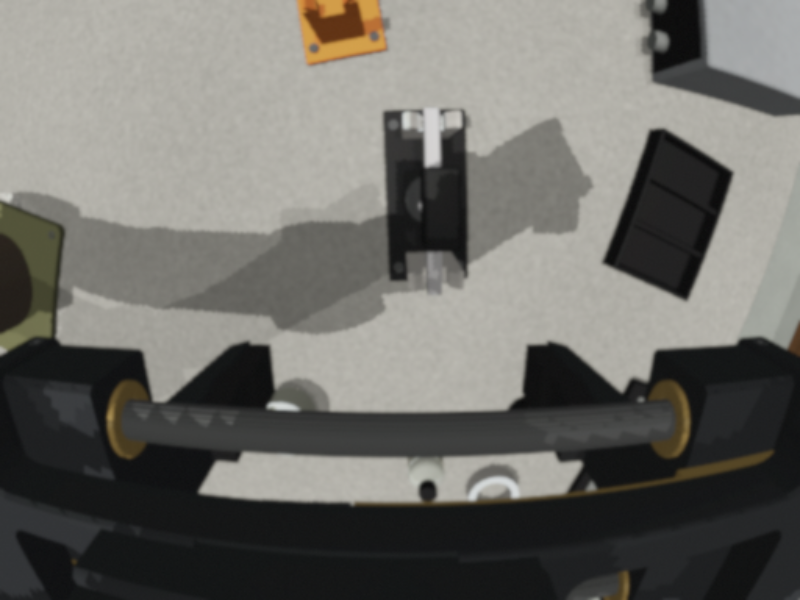

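The wrist view shows the rack at about (430,195), with the bar's ends at (432,108) and (433,293) and the knob dark at about (443,205).

Run:
```python
from h import *
w=load('w2')
k=.64
a=onz(w,432*k,108*k,.1,True);b=onz(w,433*k,293*k,.1,True);d=a-b
print(a,b,np.linalg.norm(d),(a+b)/2,np.degrees(np.arctan2(-d[0],d[1])))
c=np.clip(w['pixels'][62:195,230:320,::-1].astype(float)*1.0,0,255)
c=255*(c/255)**.45
cv2.imwrite('pics/c2.png',cv2.resize(c.astype(np.uint8),(405,598),interpolation=cv2.INTER_CUBIC))
s=arm.observe();from scipy.spatial.transform import Rotation as R
y=R.from_rotvec(s['tcp_rot']).as_matrix()[:,1];print(np.degrees(np.arctan2(y[1],y[0])))
```

```text
[0.47648792 0.32759573 0.1       ] [0.52724902 0.18928531 0.1       ] 0.1473311300530892 [0.50186847 0.25844052 0.1       ] 20.153566845169593
19.267325823188273
```

View pics/c2.png

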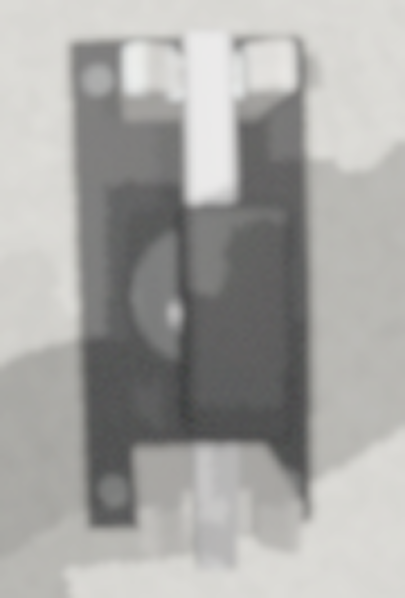

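Run:
```python
from h import *
w=load('w2')
q=lambda x,y,z:onz(w,230+x/4.5,62+y/4.5,z,True)
a=q(208,30,.1);b=q(217,568,.094);d=a-b;print(np.linalg.norm(d),(a+b)/2,np.degrees(np.arctan2(-d[0],d[1])))
c=np.array([q(*p,.176) for p in((187,205),(287,207),(288,407),(187,409))]);print(c.mean(0),[np.linalg.norm(c[i]-c[i-1]) for i in range(4)])
d=c[0]-c[3];print(np.degrees(np.arctan2(-d[0],d[1])))
```

```text
0.15055851592068803 [0.50294322 0.25778969 0.097     ] 20.981841305132516
[0.50065988 0.26143877 0.176     ] [np.float64(0.04409538125584053), np.float64(0.021398638755769063), np.float64(0.043427907168182296), np.float64(0.02203768930479165)]
19.731015055279684
```

>>> drive_tool(
  motion=[
    [[1, 0.012, 0.05, 0, 0.04], [1, 0.012, 0.05, 0, 0.04], [1, 0.012, 0.05, -0.04, 0.04], [1, 0.011, 0.05, -0.08, 0.03], [1, 0, 0, -0.12, 0], [1, 0, 0, -0.12, 0], [1, 0, 0, -0.12, 0], [1, 0, 0, -0.04, 0]],
  ],
)

```text
clock: 4.2
tool_pos: [0.5006, 0.2589, 0.1841]
tcp_rot: [-1.787, -2.581, 0.008]
contact_force: [0.3, 0.2, 0.4]
finger_gap: 1.001
finger_force: 0.0
```

>>> drive_tool(
  motion=[
    [[1, 0, 0, -0.1, 0], [1, 0, 0, -0.07, 0], [1, 0, 0, -0.03, 0], [1, 0, 0, 0, 0], [0.6, 0, 0, 0, 0], [0.45, 0, 0, 0, 0], [0.4, 0, 0, 0, 0], [0.4, 0, 0, 0, 0]],
  ],
  grip_force=45,
)

```text
clock: 5.0
tool_pos: [0.5026, 0.2592, 0.1381]
tcp_rot: [1.79, 2.581, 0.002]
contact_force: [0.2, -0.6, -1.0]
finger_gap: 0.66
finger_force: 0.0
```

Run:
```python
from h import *
w=snap('wrist','w3.png');s=arm.observe();print(s['tool_pos'],s['tcp_rot'],s['finger_gap'],s['contact_force'])
c=(w['pixels'][100:384,130:400,::-1]/255.)**.5*255
cv2.imwrite('pics/w3b.png',cv2.resize(c.astype(np.uint8),None,fx=2,fy=2))
```

```text
[0.50247655 0.25914479 0.13797492] [1.79030197e+00 2.58101354e+00 1.20874431e-03] 0.6173051730902915 [ 0.81164035  0.6124073  -0.53815649]
```

View pics/w3b.png

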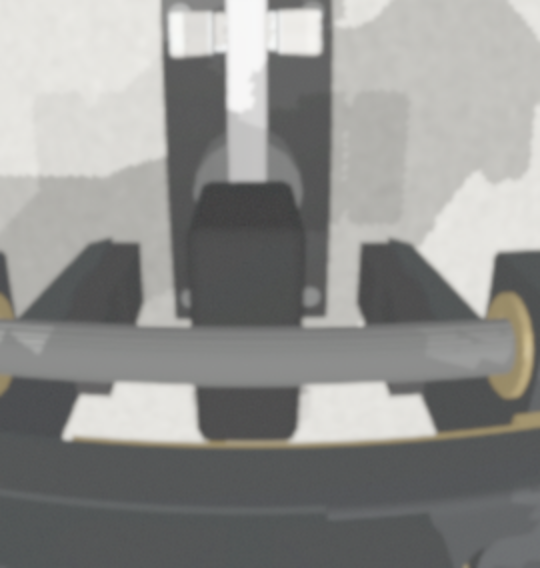

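The knob sits between the fingers (crop x 190–303, fingers at 140 and 360). Checking its centre along its length.

Run:
```python
from h import *
w=load('w3')
a=onz(w,130+247/2,100+228/2,.176,True);b=onz(w,130+248/2,100+440/2,.176,True);d=a-b
print(a,b,np.linalg.norm(d),(a+b)/2,np.degrees(np.arctan2(-d[0],d[1])))
a=onz(w,130+190/2,100+228/2,.176,True);b=onz(w,130+303/2,100+228/2,.176,True);print(np.linalg.norm(a-b))
a=onz(w,130+247/2,100+8/2,.1,True);print(a)
s=arm.observe();from scipy.spatial.transform import Rotation as R
y=R.from_rotvec(s['tcp_rot']).as_matrix()[:,1];print(np.degrees(np.arctan2(y[1],y[0])))
```

```text
[0.49271765 0.28397429 0.176     ] [0.51123839 0.23500157 0.176     ] 0.05235785580303001 [0.50197802 0.25948793 0.176     ] 20.715853239560595
0.021849163275995
[0.47726837 0.3246826  0.1       ]
20.506317754774564
```

Aligned within 1 mm. Close on the knob firmly.

>>> drive_tool(
  motion=[
    [[0.2, 0, 0, 0, 0], [0.2, 0, 0, 0, 0], [0.2, 0, 0, 0, 0], [0.2, 0, 0, 0, 0], [0.2, 0, 0, 0, 0], [0.2, 0, 0, 0, 0], [0.2, 0, 0, 0, 0], [0.2, 0, 0, 0, 0]],
  ],
  grip_force=45,
)

```text
clock: 5.85
tool_pos: [0.5022, 0.259, 0.1375]
tcp_rot: [-1.79, -2.582, 0.0]
contact_force: [0.5, 0.5, 1.8]
finger_gap: 0.265
finger_force: 45.0
```

>>> drive_tool(
  motion=[
    [[0, 0, 0, 0.02, 0], [0, 0, 0, 0.04, 0], [0, 0, 0, 0.06, 0], [0, 0, 0, 0.08, 0], [0, 0, 0, 0.1, 0], [0, 0, 0, 0.1, 0], [0, 0, 0, 0.1, 0], [0, 0, 0, 0.06, 0]],
  ],
  grip_force=45,
)

```text
clock: 6.65
tool_pos: [0.5024, 0.2595, 0.2799]
tcp_rot: [1.79, 2.581, 0.004]
contact_force: [-0.1, -0.3, -4.4]
finger_gap: 0.268
finger_force: 45.0
```

>>> drive_tool(
  motion=[
    [[0, 0.004, -0.05, 0.02, 0.01], [0, 0.004, -0.1, 0, 0.01], [0, 0.004, -0.14, 0, 0.01], [0, 0.004, -0.14, 0, 0.01], [0, 0.004, -0.14, 0, 0.01], [0, 0.004, -0.14, 0, 0.01], [0, 0.004, -0.14, 0, 0.01], [0, 0.004, -0.14, 0, 0.01]],
  ],
)

```text
clock: 7.45
tool_pos: [0.509, 0.0086, 0.2819]
tcp_rot: [-1.778, -2.589, 0.003]
contact_force: [0.7, 0.1, -3.8]
finger_gap: 0.266
finger_force: 45.0
```

>>> drive_tool(
  motion=[
    [[0, 0.004, -0.14, 0, 0.01], [0, 0.004, -0.14, 0, 0.01], [0, 0.004, -0.14, 0, 0.01], [0, 0.004, -0.14, 0, 0.01], [0, 0.004, -0.14, 0, 0.01], [0, 0.002, -0.12, 0, 0.01], [0, 0, -0.08, 0, 0.01], [0, 0, -0.04, 0, 0]],
  ],
)

```text
clock: 8.25
tool_pos: [0.5137, -0.2271, 0.2814]
tcp_rot: [-1.772, -2.592, 0.004]
contact_force: [0.5, 0.5, -4.8]
finger_gap: 0.268
finger_force: 45.0
```

```bash
cat >> h.py <<'E'
from scipy.spatial.transform import Rotation as R
def st():
    s=arm.observe();y=R.from_rotvec(s['tcp_rot']).as_matrix()[:,1]
    print(s['tool_pos'].round(4),'yaw',np.degrees(np.arctan2(y[1],y[0])).round(2),s['finger_gap'].round(3),s['contact_force'].round(1),'j7',s['joint_pos'][6].round(2))
E
python3 - <<'E'
from h import *
w=snap('wrist','w4.png');s=snap('scene','s4.png');st()
c=(w['pixels'][60:384,110:410,::-1]/255.)**.6*255
u,v=[int(x) for x in proj(s,(.5165,-.223,.15))]
d=cv2.resize(s['pixels'][v-60:v+60,u-55:u+55,::-1],None,fx=4,fy=4,interpolation=cv2.INTER_CUBIC)
c=cv2.resize(c.astype(np.uint8),None,fx=1.2,fy=1.2)
im=np.zeros((480,800,3),np.uint8);im[:388,:360]=c[:388];im[:,360:800]=d;cv2.imwrite('pics/v4.png',im)
E
```

```text
Traceback (most recent call last):
  File "h.py", line 24, in st
    print(s['tool_pos'].round(4),'yaw',np.degrees(np.arctan2(y[1],y[0])).round(2),s['finger_gap'].round(3),s['contact_force'].round(1),'j7',s['joint_pos'][6].round(2))
                                                                                  ^^^^^^^^^^^^^^^^^^^^^
AttributeError: 'float' object has no attribute 'round'
```

```bash
sed -i "s/s\['finger_gap'\].round(3)/round(s['finger_gap'],3)/" h.py
python3 - <<'E'
from h import *
w=load('w4');s=load('s4');st()
print(proj(w,(.5164,-.2231,.076),True))
for z in(.094+.144,):print(proj(w,(*arm.observe()['tool_pos'][:2],z),True))
c=(w['pixels'][60:384,110:410,::-1]/255.)**.6*255
u,v=[int(x) for x in proj(s,(.5165,-.223,.15))]
d=cv2.resize(s['pixels'][v-60:v+60,u-40:u+40,::-1],None,fx=4,fy=4,interpolation=cv2.INTER_CUBIC)
c=cv2.resize(c.astype(np.uint8),None,fx=1.6,fy=1.6,interpolation=cv2.INTER_CUBIC)
im=np.zeros((518,800,3),np.uint8);im[:c.shape[0],:480]=c;im[:480,480:800]=d;cv2.imwrite('pics/v4.png',im);print(u,v)
E
```

```text
[ 0.5145 -0.2254  0.2817] yaw 21.36 0.271 [-0.5 -0.2 -4.7] j7 0.24
(np.float64(258.5431104933248), np.float64(164.30745513113357))
(np.float64(256.88503510494263), np.float64(208.80016106963816))
192 171
```

View pics/v4.png

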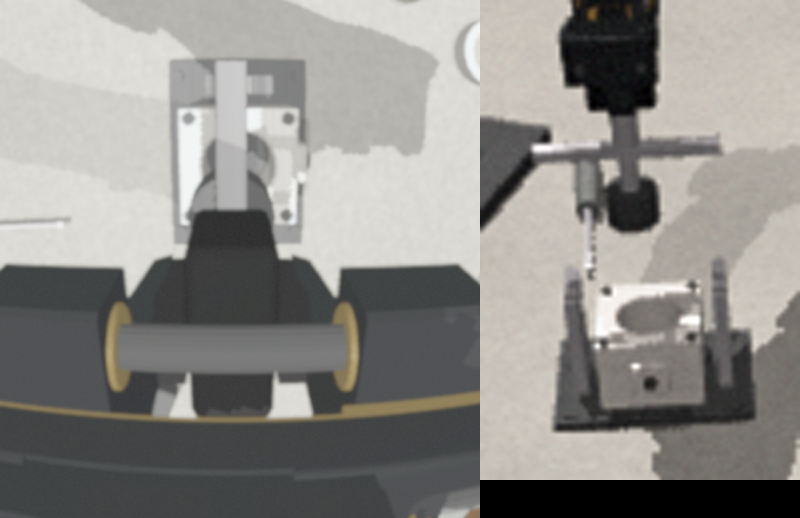

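The gauge hangs upright over the fixture. In the wrist crop the screws are at (188,118), (288,118) and (286,216); the bar is at x≈231.

Run:
```python
from h import *
w=load('w4');g=cv2.cvtColor(w['pixels'],cv2.COLOR_RGB2GRAY)
C=[]
for x,y in((188,118),(288,118),(286,216)):
    u,v=int(110+x/1.6),int(60+y/1.6);p=255-g[v-5:v+6,u-5:u+6].astype(float);p=np.clip(p-np.percentile(p,70),0,None)
    yy,xx=np.mgrid[-5:6,-5:6];m=(xx**2+yy**2<17)*p
    C.append(onz(w,u+(m*xx).sum()/m.sum(),v+(m*yy).sum()/m.sum(),.076,True))
C=np.array(C);print(C.round(4),(C[0]+C[2])/2,np.linalg.norm(C[0]-C[1]),np.linalg.norm(C[2]-C[1]))
d=C[1]-C[2];print(np.degrees(np.arctan2(-d[0],d[1])))
t=arm.observe()['tool_pos'];z=t[2]-.0435
a=onz(w,110+231/1.6,60+60/1.6,z+.006,True);print('bar end',a)
L=np.array([-np.sin(np.radians(21.4)),np.cos(np.radians(21.4))]);print('bar centre',a[:2]-.075*L)
```

```text
[[ 0.4685 -0.202   0.076 ]
 [ 0.5373 -0.1751  0.076 ]
 [ 0.5641 -0.2444  0.076 ]] [ 0.51631076 -0.22319569  0.076     ] 0.07383687130597351 0.0743000636811778
21.16452760890786
bar end [ 0.48640535 -0.15811639  0.24418629]
bar centre [ 0.51377111 -0.22794557]
```

>>> drive_tool(
  motion=[
    [[0, 0.008, 0.01, 0, 0], [0, 0, 0, -0.03, 0], [0, 0, 0, -0.06, 0], [0, 0, 0, -0.06, 0], [0, 0, 0, -0.06, 0], [0, 0, 0, -0.06, 0], [0, 0, 0, -0.04, 0], [0, 0, 0, 0, 0]],
  ],
)

```text
clock: 9.15
tool_pos: [0.5169, -0.2198, 0.2036]
tcp_rot: [-1.763, -2.597, 0.001]
contact_force: [-0.0, -0.0, -4.6]
finger_gap: 0.267
finger_force: 45.0
```

```bash
python3 -c "
from h import *
st()"
```

```text
[ 0.5169 -0.2198  0.2036] yaw 21.65 0.267 [-0.  -0.  -4.6] j7 0.15
```

>>> drive_tool(
  motion=[
    [[0, -0.001, -0.011, 0, 0], [0, 0, 0, 0, 0], [0, 0, 0, -0.03, 0], [0, 0, 0, -0.04, 0], [0, 0, 0, -0.04, 0], [0, 0, 0, -0.04, 0], [0, 0, 0, -0.03, 0], [0, 0, 0, 0, 0]],
  ],
)

```text
clock: 9.95
tool_pos: [0.5166, -0.2235, 0.1585]
tcp_rot: [-1.765, -2.596, 0.001]
contact_force: [0.2, -0.2, -4.4]
finger_gap: 0.267
finger_force: 45.0
```

>>> drive_tool(
  motion=[
    [[0, 0, 0, -0.02, 0], [0, 0, 0, -0.02, 0], [0, 0, 0, -0.02, 0], [0, 0, 0, -0.01, 0], [0, 0, 0, -0.006, 0], [0, 0, 0, 0, 0], [0, 0, 0, 0, 0], [0, 0, 0, 0, 0]],
  ],
)

```text
clock: 10.75
tool_pos: [0.5177, -0.2237, 0.1412]
tcp_rot: [1.767, 2.597, 0.0]
contact_force: [-0.6, -0.2, -5.2]
finger_gap: 0.272
finger_force: 45.0
```

```bash
python3 -c "
from h import *
st();print(arm.observe()['torque'])"
```

```text
[ 0.5177 -0.2237  0.1412] yaw 21.55 0.272 [-0.6 -0.2 -5.2] j7 0.08
[-0.03118361 -0.09620121 -0.03897665]
```

>>> drive_tool(
  motion=[
    [[0, 0, 0, -0.006, 0], [0, 0, 0, -0.004, 0], [0, 0, 0, -0.004, 0], [0, 0, 0, 0, 0], [0, 0, 0, 0, 0], [0, 0, 0, 0, 0], [0, 0, 0, 0, 0], [0, 0, 0, 0, 0]],
  ],
)

```text
clock: 11.55
tool_pos: [0.5175, -0.2237, 0.1375]
tcp_rot: [1.767, 2.597, 0.0]
contact_force: [0.2, -0.4, -4.5]
finger_gap: 0.268
finger_force: 45.0
```

```bash
python3 -c "
from h import *
st();print(arm.observe()['torque'])"
```

```text
[ 0.5175 -0.2237  0.1375] yaw 21.55 0.268 [ 0.2 -0.4 -4.5] j7 0.08
[-0.05741193 -0.00372412  0.06161561]
```

>>> drive_tool(
  motion=[
    [[0, 0, 0, -0.004, 0], [0, 0, 0, -0.003, 0], [0, 0, 0, 0, 0], [0, 0, 0, 0, 0], [0, 0, 0, 0, 0], [0, 0, 0, 0, 0], [0, 0, 0, 0, 0], [0, 0, 0, 0, 0]],
  ],
)

```text
clock: 12.35
tool_pos: [0.5176, -0.2237, 0.1373]
tcp_rot: [1.766, 2.597, -0.001]
contact_force: [-2.9, 0.2, 9.3]
finger_gap: 0.267
finger_force: 45.0
```

```bash
python3 -c "
from h import *
st();print(arm.observe()['torque'])"
```

```text
[ 0.5176 -0.2237  0.1373] yaw 21.55 0.267 [-2.9  0.2  9.3] j7 0.07
[0.10451885 0.88578914 0.00680971]
```

Resting on the slot floors (height matches the rack rest, load reversed). Now loosen the knob anticlockwise by about 1.0 rad.

>>> drive_tool(
  motion=[
    [[0, 0, 0, 0.002, 0.2], [0, 0, 0, 0, 0.6], [0, 0, 0, 0, 0.6], [0, 0, 0, 0, 0.6], [0, 0, 0, 0, 0.6], [0, 0, 0, 0, 0.6], [0, 0, 0, 0, 0.6], [0, 0, 0, 0, 0.6]],
  ],
)

```text
clock: 13.15
tool_pos: [0.5174, -0.2239, 0.1374]
tcp_rot: [1.024, 2.97, -0.002]
contact_force: [-2.9, -0.3, 7.5]
finger_gap: 0.27
finger_force: 45.0
```

```bash
python3 -c "
from h import *
st();print(arm.observe()['torque'])"
```

```text
[ 0.5174 -0.2239  0.1374] yaw 51.95 0.27 [-2.9 -0.3  7.5] j7 0.5
[-0.01625013  0.68668785 -0.04402844]
```

>>> drive_tool(
  motion=[
    [[0, 0, 0, 0, 0.6], [0, 0, 0, 0, 0.6], [0, 0, 0, 0, 0.6], [0, 0, 0, 0, 0.6], [0, 0, 0, 0, 0.6], [0, 0, 0, 0, 0.6], [0, 0, 0, 0, 0.5], [0, 0, 0, 0, 0]],
  ],
)

```text
clock: 13.95
tool_pos: [0.5173, -0.2241, 0.1374]
tcp_rot: [-0.273, -3.13, 0.002]
contact_force: [-4.4, 0.4, 7.6]
finger_gap: 0.265
finger_force: 45.0
```

```bash
python3 -c "
from h import *
w=snap('wrist','w5.png');st();print(arm.observe()['torque'])"
```

```text
[ 0.5173 -0.2241  0.1374] yaw 79.97 0.27 [-2.8 -0.9  6.8] j7 0.91
[0.03377878 0.80870631 0.06624568]
```

>>> drive_tool(
  motion=[
    [[0, 0, 0, 0, 0], [0, 0, 0, 0, 0], [0, 0, 0, 0, 0], [0, 0, 0, 0, -0.4], [0, 0, 0, 0, -0.6], [0, 0, 0, 0, -0.6], [0, 0, 0, 0, -0.6], [0, 0, 0, 0, -0.6]],
  ],
)

```text
clock: 14.8
tool_pos: [0.5173, -0.2239, 0.1374]
tcp_rot: [0.798, 3.038, -0.002]
contact_force: [-3.6, 0.4, 5.9]
finger_gap: 0.27
finger_force: 45.0
```

>>> drive_tool(
  motion=[
    [[0, 0, 0, 0, -0.6], [0, 0, 0, 0, -0.6], [0, 0, 0, 0, -0.6], [0, 0, 0, 0, -0.6], [0, 0, 0, 0, -0.6], [0, 0, 0, 0, -0.6], [0, 0, 0, 0, -0.6], [0, 0, 0, 0, -0.6]],
  ],
)

```text
clock: 15.6
tool_pos: [0.5176, -0.2237, 0.1374]
tcp_rot: [1.627, 2.686, -0.001]
contact_force: [-2.8, 1.4, 6.6]
finger_gap: 0.268
finger_force: 45.0
```

>>> drive_tool(
  motion=[
    [[0, 0, 0, 0, -0.4], [0, 0, 0, 0, -0.3], [0, 0, 0, 0, -0.2], [0, 0, 0, 0, 0], [0, 0, 0, 0, 0], [0, 0, 0, 0, 0], [0, 0, 0, 0, 0], [0, 0, 0, 0, 0]],
  ],
)

```text
clock: 16.4
tool_pos: [0.5176, -0.2237, 0.1374]
tcp_rot: [1.766, 2.597, -0.001]
contact_force: [-3.3, 0.1, 6.9]
finger_gap: 0.268
finger_force: 45.0
```

```bash
python3 -c "
from h import *
st();print(arm.observe()['torque'])"
```

```text
[ 0.5176 -0.2237  0.1374] yaw 21.55 0.268 [-3.3  0.1  6.9] j7 0.07
[ 0.07687303  0.66954055 -0.00752469]
```

Yaw is back at its initial value. Overturning a few degrees takes up the bar's slot play and makes sure the knob is at its tight stop.

>>> drive_tool(
  motion=[
    [[0, 0, 0, 0, -0.25], [0, 0, 0, 0, -0.25], [0, 0, 0, 0, -0.25], [0, 0, 0, 0, 0], [0, 0, 0, 0, 0], [0, 0, 0, 0, 0], [0, 0, 0, 0, 0], [0, 0, 0, 0, 0]],
  ],
)

```text
clock: 17.2
tool_pos: [0.5172, -0.2238, 0.1374]
tcp_rot: [1.877, 2.518, -0.002]
contact_force: [-3.5, -0.3, 7.7]
finger_gap: 0.268
finger_force: 45.0
```

```bash
python3 -c "
from h import *
st();
for i in range(3):print(arm.observe()['torque'])
w=snap('wrist','w6.png')"
```

```text
[ 0.5172 -0.2238  0.1374] yaw 16.58 0.268 [-3.5 -0.3  7.7] j7 0.0
[-0.04693056  0.76832486  0.78192936]
[-0.04693056  0.76832486  0.78192936]
[-0.04693056  0.76832486  0.78192936]
```

Reaction torque is 0.78 N m, so the knob is at its stop. Relieve, then lift straight out.

>>> drive_tool(
  motion=[
    [[0, 0, 0, 0, 0.25], [0, 0, 0, 0.008, 0.15], [0, 0, 0, 0.012, 0], [0, 0, 0, 0.02, 0.1], [0, 0, 0, 0.03, 0.1], [0, 0, 0, 0.04, 0.1], [0, 0, 0, 0.05, 0], [0, 0, 0, 0.05, 0]],
  ],
)

```text
clock: 18.05
tool_pos: [0.5178, -0.2235, 0.1902]
tcp_rot: [1.774, 2.592, 0.001]
contact_force: [-0.7, 0.3, -5.0]
finger_gap: 0.27
finger_force: 45.0
```

>>> drive_tool(
  motion=[
    [[0, 0, 0, 0.06, 0], [0, 0, 0, 0.08, 0], [0, 0, 0, 0.08, 0], [0, 0, 0, 0.08, 0], [0, 0, 0, 0.06, 0], [0, 0, 0, 0.03, 0], [0, 0, 0, 0, 0], [0, 0, 0, 0, 0]],
  ],
)

```text
clock: 18.85
tool_pos: [0.517, -0.2237, 0.2859]
tcp_rot: [-1.774, -2.592, 0.001]
contact_force: [0.3, -0.0, -4.8]
finger_gap: 0.266
finger_force: 45.0
```

Run:
```python
from h import *
w=snap('wrist','w7.png');s=snap('scene','s7.png');st()
c=(w['pixels'][60:384,110:410,::-1]/255.)**.6*255
u,v=[int(x) for x in proj(s,(.5165,-.223,.15))]
d=cv2.resize(s['pixels'][v-60:v+60,u-40:u+40,::-1],None,fx=4,fy=4,interpolation=cv2.INTER_CUBIC)
c=cv2.resize(c.astype(np.uint8),None,fx=1.6,fy=1.6,interpolation=cv2.INTER_CUBIC)
im=np.zeros((518,800,3),np.uint8);im[:c.shape[0],:480]=c;im[:480,480:800]=d;cv2.imwrite('pics/v7.png',im);print(u,v)
```

```text
[ 0.5168 -0.2237  0.2854] yaw 21.2 0.267 [-0.1  0.5 -4.3] j7 0.23
192 171
```

View pics/v7.png

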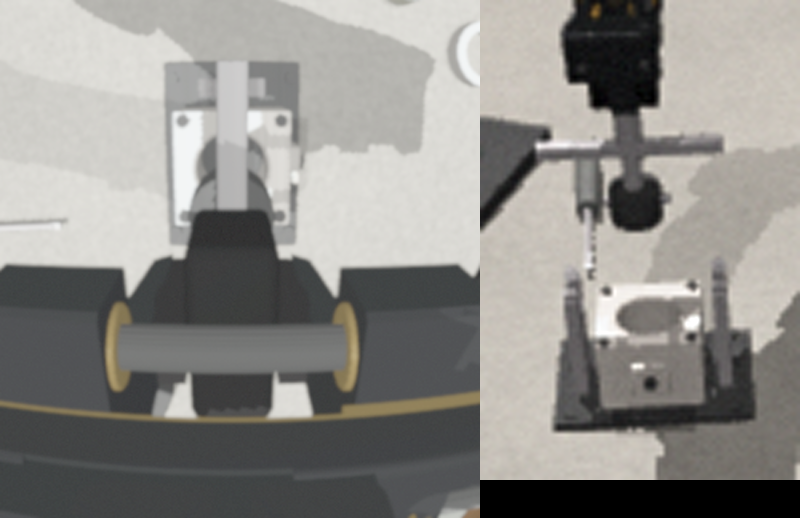

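Gauge is out, bar and knob in line, and the right plunger stub is visible at (668,198). Checking the left one numerically, in raw scene pixels.

Run:
```python
from h import *
for n in('s4','s7'):
    g=cv2.cvtColor(load(n)['pixels'],cv2.COLOR_RGB2GRAY);print(n)
    for v in range(156,169):print(v,g[v,176:204])
s=load('s7');t=arm.observe()['tool_pos'];z=t[2]-.0435-.05;L=np.array([-np.sin(np.radians(21.2)),np.cos(np.radians(21.2))])
for r in(-.028,-.022,.022,.028):print(r,proj(s,(*(t[:2]+r*L),z)))
```

```text
s4
156 [122 134 142 128 116  84 101 189 132  84  73  74  91  92  87  73  44  44
  48  97 192 196 190 194 193 195 196 193]
157 [120 135 140 135 118  85  90 117  62  42  45  70  92  89  89  75  40  34
  32  56 136 189 192 192 192 192 193 189]
158 [113 135 140 133 113  78  66  53  36  35  38  63  90  93  89  62  38  36
  34  43 117 190 193 191 188 190 194 187]
159 [120 133 143 137 119  76  69  61  39  33  35  43  48  48  46  43  35  38
  30  34  99 189 194 193 192 193 191 187]
160 [117 131 142 134 113  77  77  61  35  33  39  35  39  38  37  36  39  38
  30  28  85 189 193 194 195 192 191 194]
161 [116 103  93  90  90  76  75  62  30  30  30  34  32  37  34  34  30  29
  27  28  84 190 193 191 196 194 194 192]
162 [ 93  60  73  64  60  68  77  73  36  26  33  33  34  35  32  36  27  37
  32  25  76 193 194 192 195 190 194 190]
163 [ 78  77 157 120  55  63 108 100  34  25  34  33  30  33  33  30  31  29
  28  26  72 190 196 197 191 188 188 171]
164 [109  79 171 151  65  65 100 133  45  26  29  30  32  33  34  33  33  26
  31  26  58 163 192 195 192 189 174 163]
165 [157  95 171 156  75  
[... 1583 characters left out ...]
2  38  33  33  29
  27  25  32  95 193 198 191 172 172 163]
166 [182 131 184 169 108 110 130 194 184  66  24  26  32  32  33  30  31  29
  24  27  61 146 190 191 170 167 164 161]
167 [191 189 201 169 127 179 186 195 191 139  57  48  31  23  25  24  29  33
  36  73 147 186 188 168 161 169 164 165]
168 [195 198 207 171 134 190 197 195 194 184 149 137  82  60  56  57  66 103
 121 177 191 191 167 163 162 163 163 166]
-0.028 (np.float64(182.57436537764318), np.float64(161.3010967933075))
-0.022 (np.float64(184.41643373015125), np.float64(161.21168909196751))
0.022 (np.float64(197.89729200035168), np.float64(160.5573743113094))
0.028 (np.float64(199.73182999509004), np.float64(160.46833210779553))
```

Both stubs show about 6 mm beyond the head (right to column 199.5, left to 182.5; predicted 199.7 and 182.6), so the tips are about 56 mm apart. Return to the rack.

>>> drive_tool(
  motion=[
    [[0, -0.004, 0.05, 0, -0.01], [0, -0.004, 0.1, 0, -0.01], [0, -0.004, 0.14, 0, -0.01], [0, -0.004, 0.14, 0, -0.01], [0, -0.004, 0.14, 0, -0.01], [0, -0.004, 0.14, 0, -0.01], [0, -0.004, 0.14, 0, -0.01], [0, -0.004, 0.14, 0, -0.01]],
  ],
)

```text
clock: 19.75
tool_pos: [0.5086, 0.0263, 0.286]
tcp_rot: [-1.785, -2.584, -0.0]
contact_force: [0.4, 0.2, -5.4]
finger_gap: 0.271
finger_force: 45.0
```

>>> drive_tool(
  motion=[
    [[0, -0.004, 0.14, 0, -0.01], [0, -0.004, 0.14, 0, -0.01], [0, -0.004, 0.14, 0, 0], [0, -0.004, 0.14, 0, 0], [0, -0.004, 0.14, 0, 0], [0, -0.004, 0.12, 0, 0], [0, -0.004, 0.08, 0, 0], [0, 0, 0.04, 0, 0]],
  ],
)

```text
clock: 20.55
tool_pos: [0.5006, 0.2623, 0.2861]
tcp_rot: [-1.783, -2.584, -0.001]
contact_force: [-0.7, 0.2, -4.5]
finger_gap: 0.264
finger_force: 45.0
```

>>> drive_tool(
  motion=[
    [[0, 0, 0, 0, 0], [0, 0, 0, 0, 0], [0, 0, 0, -0.04, 0], [0, 0, 0, -0.06, 0], [0, 0, 0, -0.06, 0], [0, 0, 0, -0.04, 0], [0, 0, 0, 0, 0], [0, 0, 0, 0, 0]],
  ],
)

```text
clock: 21.35
tool_pos: [0.5027, 0.2585, 0.2363]
tcp_rot: [-1.791, -2.581, -0.0]
contact_force: [0.2, -0.3, -4.4]
finger_gap: 0.268
finger_force: 45.0
```

```bash
python3 -c "
from h import *
st()"
```

```text
[0.5027 0.2585 0.2363] yaw 20.47 0.268 [ 0.2 -0.3 -4.4] j7 -0.69
```

>>> drive_tool(
  motion=[
    [[0, -0.002, 0.002, -0.04, 0], [0, 0, 0, -0.06, 0], [0, 0, 0, -0.07, 0], [0, 0, 0, -0.07, 0], [0, 0, 0, -0.06, 0], [0, 0, 0, -0.04, 0], [0, 0, 0, -0.02, 0], [0, 0, 0, 0, 0]],
  ],
)

```text
clock: 22.15
tool_pos: [0.5019, 0.2593, 0.1459]
tcp_rot: [-1.79, -2.581, 0.001]
contact_force: [-0.6, 0.2, -4.3]
finger_gap: 0.263
finger_force: 45.0
```

>>> drive_tool(
  motion=[
    [[0, 0, 0, -0.01, 0], [0, 0, 0, -0.01, 0], [0, 0, 0, -0.006, 0], [0, 0, 0, -0.003, 0], [0, 0, 0, 0, 0], [0, 0, 0, 0, 0], [0, 0, 0, 0, 0], [0, 0, 0, 0, 0]],
  ],
)

```text
clock: 22.95
tool_pos: [0.502, 0.2594, 0.1391]
tcp_rot: [1.79, 2.581, 0.0]
contact_force: [-0.1, 0.4, -4.7]
finger_gap: 0.269
finger_force: 45.0
```

```bash
python3 -c "
from h import *
st();print(arm.observe()['torque'])"
```

```text
[0.502  0.2594 0.1391] yaw 20.51 0.269 [-0.1  0.4 -4.7] j7 -0.8
[ 0.01354307 -0.08871592 -0.00905189]
```

>>> drive_tool(
  motion=[
    [[0, 0, 0, -0.004, 0], [0, 0, 0, -0.004, 0], [0, 0, 0, 0, 0], [0, 0, 0, 0, 0], [0, 0, 0, 0, 0], [0, 0, 0, 0, 0], [0, 0, 0, 0, 0], [0, 0, 0, 0, 0]],
  ],
)

```text
clock: 23.75
tool_pos: [0.5021, 0.2594, 0.1374]
tcp_rot: [1.79, 2.581, 0.001]
contact_force: [-1.1, -1.7, 5.5]
finger_gap: 0.267
finger_force: 45.0
```

```bash
python3 -c "
from h import *
st();print(arm.observe()['torque'])"
```

```text
[0.5021 0.2594 0.1374] yaw 20.51 0.267 [-1.1 -1.7  5.5] j7 -0.8
[-0.40157009  0.28050574 -0.03681904]
```

Resting on the rack floor at 0.1374. Release and rise.

>>> drive_tool(
  motion=[
    [[0.4, 0, 0, 0.002, 0], [0.6, 0, 0, 0, 0], [0.9, 0, 0, 0, 0], [0.9, 0, 0, 0, 0], [0.9, 0, 0, 0, 0], [0.9, 0, 0, 0, 0], [0.9, 0, 0, 0, 0], [0.9, 0, 0, 0, 0]],
  ],
)

```text
clock: 24.55
tool_pos: [0.502, 0.2593, 0.1375]
tcp_rot: [1.79, 2.581, 0.0]
contact_force: [0.2, 0.3, 0.6]
finger_gap: 0.904
finger_force: 0.0
```

>>> drive_tool(
  motion=[
    [[0.9, 0, 0, 0.02, 0], [0.9, 0, 0, 0.05, 0], [0.9, 0, 0, 0.1, 0], [0.9, 0, 0, 0.14, 0], [0.9, 0, 0, 0.14, 0], [0.9, 0, 0, 0.14, 0], [0.9, 0, 0, 0.06, 0], [0.9, 0, 0, 0, 0]],
  ],
)

```text
clock: 25.35
tool_pos: [0.5029, 0.2606, 0.3035]
tcp_rot: [1.789, 2.58, 0.009]
contact_force: [0.3, -0.3, -0.7]
finger_gap: 0.898
finger_force: 0.0
```

Run:
```python
from h import *
w=snap('wrist','w8.png');s=snap('scene','s8.png');st();o=load('s0')
c=(w['pixels'][40:340,150:360,::-1]/255.)**.5*255;c=cv2.resize(c.astype(np.uint8),(399,570),interpolation=cv2.INTER_CUBIC)
d=[cv2.resize(q['pixels'][175:245,295:365,::-1],(285,285),interpolation=cv2.INTER_CUBIC) for q in(o,s)]
cv2.imwrite('pics/v8.png',np.hstack([c,np.vstack(d)]))
```

```text
[0.5018 0.259  0.3001] yaw 20.51 0.903 [-0.5  0.3 -0.3] j7 -0.63
```

View pics/v8.png

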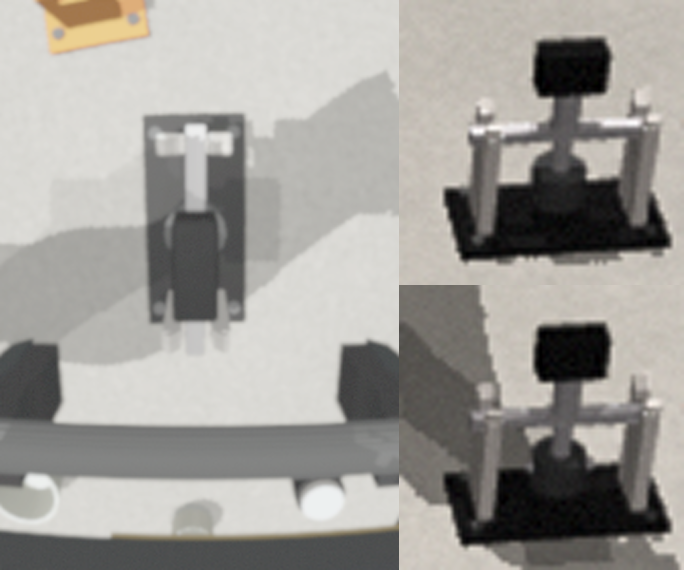

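The gauge hangs in the rack as it did at the start: the bar is seated in both brackets and the knob at (196,265) is in line with the bar. The gripper is clear, so I'm handing in.

```bash
python3 -c "
from plant import arm
print(arm.sign_off())"
```

```text
the job is handed in; nothing more can be done
None
```

The gauge was locked in the bore with its tips about 56 mm apart (judged from stub lengths in the scene camera), hung back in its rack with the knob tight, and handed in at about 25 s on the clock.

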